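# Clear the max/min memory of the cool-box temperature logger

## Task

Start a new session on the cool box's temperature logger: slide its clear key guard fully open to uncover the keys, press the oblong recall key and let it come up again, then press the round reset key and hold it down for two seconds, and finally slide the guard fully shut again. Only push and press, lightly and without gripping anything; leave the logger standing where it is, do not press the square alarm key, and do not disturb the things around it.

Things in the scene. Friction and masses are not known exactly. Their poses are not given: they have to be found in the camera images.
- logger: Loose light grey desktop temperature logger, 0.9 kg, 140 (x) x 230 (y) mm on rubber feet; sideways pushes over about 5 N shift it. Origin: centre of its underside. x runs from front (keys, robot side) to rear, y to its left, z up. Rear half: leaning screen from x = +18 mm on, top 79 mm high. Front half: flat deck 28 mm high; keys and guard lie along x = -30 mm.
- deck (a point): Middle of the deck's key line, on its top face: logger x = -30, y = 0, 28 mm above the surface. Left to right on this line: square alarm key (y = +92), bare stretch with sounder slots where the open guard stands, oblong recall key (y = -42), round reset key (y = -80). Rails beside it run from y = -101 to +67, tops 41 mm high, with a 52 mm gap for the fingers between them.
- guard (a joint): Sliding key guard: clear plate 60 (x) x 78 (y) x 3 mm, grey end strips, top face 38.5 mm above the surface, held between the rails. Value in m: 0 shut (plate centre at logger y = -60, over recall and reset keys), 0.084 fully open (centre at y = +24); grows toward logger +y. Has end stops, needs about 1 N, stays where left. Starts shut or up to 8 mm ajar.
- guard_rib (a point): Centre of the top of the guard's grey push rib, which stands across the middle of the plate: 44 mm along x, 10 mm thick along y, 9.5 mm high above the plate's top face; the top is 48 mm above the surface. Push it from its side along logger y. Moves with the guard; axes as the logger's.
- recall_key (a joint): Oblong recall key, grey, 32 (x) x 16 (y) mm. Value in m: 0 up, 0.005 fully down; a spring returns it, 0.9 N at the top rising to 5.4 N fully down. It counts as pressed from 0.003 (3.6 N).
- recall_key_top (a point): Centre of the recall key's top face, 34.5 mm above the surface when up; goes down with the key.
- reset_key (a joint): Round reset key, grey, 22 mm diameter. Value, travel, spring and pressed point as the recall key's.
- reset_key_top (a point): Centre of the reset key's top face, 34.5 mm above the surface when up; goes down with the key.
- alarm_key (a joint): Square alarm key, grey, 20 x 20 mm, outside the guard at the left end of the deck; not to be pressed. Value, travel and spring as the recall key's.
- dish: Bystander: kidney dish with cotton balls, 94 x 198 x 32 mm, well to the left of the logger. Origin: centre of its underside.
- vial_a: Bystander: glass vial, 22 mm diameter, 47 mm high, standing in front of the logger. Origin: centre of its underside.
- vial_b: Bystander: glass vial, 22 mm diameter, 47 mm high, standing in front of the logger. Origin: centre of its underside.
- syringe: Bystander: capped syringe, 19 x 120 x 22 mm, lying in front of the logger. Origin: centre of its underside.
- plasters: Bystander: small carton of plasters, 50 x 82 x 36 mm, in front of the right end of the logger. Origin: centre of its underside.
- pen: Bystander: ball pen, 11 x 145 x 9 mm, lying on the record cards at the right. Origin: centre of its underside.
- cards: Bystander: stack of record cards, 85 x 131 x 16 mm, at the right near the front edge. Origin: centre of its underside.

How it is judged:
On the way, in this order (a step that is already met when the one before it is completed fails the run):
1. the guard is slid open, uncovering both keys, neither of them pressed (value of joint guard above 0.076 m and value of joint each of recall_key, reset_key below 0.0015 m), for 0.2 s.
2. the oblong recall key is pressed, the reset key is not (value of joint recall_key above 0.003 m and value of joint reset_key below 0.0015 m), for 0.1 s.
3. the recall key is up again (value of joint each of recall_key, reset_key below 0.0015 m), for 0.1 s.
4. the round reset key is held down for two seconds, the recall key is up (value of joint reset_key above 0.003 m and value of joint recall_key below 0.0015 m), for 1.8 s.
5. the guard is slid shut over the keys (all of step 3 and value of joint guard below 0.006 m), for 0.2 s.
At the end, for the whole second after the job is handed in: The guard is shut to within 6 mm, all three keys are up (within 1.5 mm), and the logger is at rest within 20 mm of where it stood (all of step 5 and value of joint alarm_key below 0.0015 m and distance of logger from where it was at the start of the episode below 0.02 m and linear speed of logger below 0.01 m/s); the robot touches nothing.
It fails at once if the square alarm key is pressed (more than 2.5 mm) (value of joint alarm_key above 0.0025 m).
It fails at once if the robot pushes on or grips the logger, its keys or its guard with more than 25 N in all (contact force between any of the arm, the fingers and logger above 25 N).
It fails at once if the logger is lifted (by 8 mm), tipped (0.15 rad) or shifted by more than 20 mm (height (world z) of logger above 0.008 m or angle between logger's own z axis and vertical above 0.15 rad or distance of logger from where it was at the start of the episode above 0.02 m).
It fails at once if a bystander is moved by more than 20 mm (distance of any of dish, vial_a, vial_b, syringe, plasters, pen, cards from where it was at the start of the episode above 0.02 m).
It fails at once if a standing vial is tipped over (angle between any of vial_a, vial_b's own z axis and vertical above 0.5 rad).
It also fails if it takes over 61 s, if anything falls off the work surface, if the arm or the gripper's body presses on something with over 40 N, if the wrist force passes 120 N, or if a joint passes its speed limit or range.

## Robot

A 6-joint arm with a two-finger parallel gripper is mounted at the origin on a cart in front of the work surface, level with it; the furniture and walls round the work are solid. World frame = base frame: x ahead of the robot, y to its left, z up, the work surface at z = 0. Lengths are in m, angles in rad, forces in N, time in s.
With the tool pointing down it reaches from about 0.35 to 0.775 m from the base axis. Payload 7.3 kg.
Tool frame: the origin (TCP) lies at the very end of the fingers, on their centre line; the grasp point (between the pads) lies 19 mm behind it; z points along the fingers, y is the line along which they close (so a half turn about z gives the same grasp; the last joint's range is limited). The gripper opens to 92 mm and grips with 3 to 60 N. Pads are 19 mm wide; open, the fingers measure 130 mm over their backs; the gripper's body (75 mm by 190 mm) begins 47 mm behind the grasp point.
Start: joints at [1.119, 0.342, 1.524, -0, 1.275, -0.146], TCP at [0.158, 0.501, 0.227] pointing down, gripper open.
Joint ranges: [-2.53, 2.53], [-0.77, 2.02], [0.04, 2.7], [-1, 4.14], [0.28, 2.66], [-3.11, 3.11]. Speed limits (rad/s): [2.57, 2.57, 3.14, 3.14, 3.14, 3.14].

## Interface

Orientations are given as [roll, pitch, yaw] about the fixed x, y, z axes, in that order (R = Rz(yaw) Ry(pitch) Rx(roll)).
In Python, from cell import observe, read_camera, get_calibration, hand_in, search_frame gives the robot as it stands.
- The arm moves only by the tool step_arm, never from a script. Its argument "commands" is a list of rows, each an object with "translation": the shift along the tool's x, y, z in mm, a list of three; "roll": the turn about the tool's z in rad. In form: [{"translation": [x, y, z], "roll": roll}, ...]. A call has 1 to 20 rows; each row shifts and turns the commanded pose from where the row before left it, along the tool's axes as they then stand; what a row does not reach is not made up. A row lasts 1/12 s, in which the tool goes at most 41.7 mm and 7.16 degrees, less where a joint would pass 70% of its speed; a pose out of reach is approached as far as the arm can. A call is refused whole if a number of a shift passes 41.7 or a number of a turn 0.125, either way. A call with a gripper value outside its range is refused whole. "fingers" is the opening, from 0 (shut) to 1 (fully open), set as the call begins (left out, the last holds). The fingers move at their own pace and stop on an object; "grip_force" is the grip in N (left out, the last holds). Time passes only in rows, so rows that do not move let the fingers close. It gives the time, the measured TCP pose, the force, the opening and the grip force at its end, in the units of the state.
- observe(): the state, without advancing time (a new reading comes with each control period).
- read_camera(name): name is "scene" or "top" or "wrist"; returns the picture (480x640x3 uint8, red, green, blue); there is no depth.
- get_calibration(name): a dict with "camera_matrix" (3x3 intrinsics, pixels), "world_from_camera" (4x4, takes a point from camera to world coordinates). Camera axes: x right, y up, looking along -z (the intrinsics and any distortion apply to the point x, -y, -z); pixel columns grow to the right and rows downward; lengths in m; the calibration is good to about 2 mm. The wrist camera is an equidistant fisheye: a pixel r from the principal point sees the ray r / f radians off the axis. A picture is of the moment at which its call begins: read the wrist's pose just before it. get_calibration takes no time and is no camera call; for the wrist camera it gives the pose at the moment of the call.
- hand_in(): hands the job in; it is judged then, once.
Trained networks look in the newest picture that a camera, given by its name, has taken for a name from the list of things; names that differ only in an ending like _2 or _b are one class to them, and where a whole thing is asked for, a point or a joint stands for the part that bears it (a point fixed in the world has none). Each returns a list of dicts, best first, with "confidence" (0 to 1); they miss things now and then, are a little off and sometimes report something else, mostly with a low value. They report only what shows in the picture. A call takes as long as a camera call.
- search_frame(camera, name): "at" ([x, y, z] in m, in world coordinates, good to about 4 mm: the middle of the surface that is visible of it).
The state is a dict: "time": time; "qpos": joint angles; "qvel": joint speeds; "joint_efforts": joint torques, N m; "tool_pos": TCP position; "tool_rot": TCP orientation; "contact_force": force on the tool from outside, world axes, zero at the start; "torque": the same for the moment, N m; "opening": finger opening in m; "grip_force": force on a finger pad.
Only numpy, scipy, OpenCV 4.12 (cv2) and the standard library are available. Lean on these libraries where they do the work, as an engineer would, in place of code of your own. Each camera call takes 0.05 s, during which the arm holds its last target. There are 200 camera calls.

## Working session

There is one attempt and no reset: what is moved stays moved. The work goes in short steps, Python scripts to look and compute and a tool call to move; the robot and the scene stay as the last step left them, time stands still between calls to the robot, and variables do not carry over. Pictures are saved under pics/ and viewed, at most 10 in all, crops included, and the job is handed in when it is done.

Besides the shell and the picture viewer there is one more tool, called after "Emit:" as a command line: name --argument value ..., lists and objects as JSON in quotes. step_arm: Moves the arm, as the interface text tells. Its arguments: {"type":"object","properties":{"commands":{"type":"array"},"fingers":{"type":"number"},"grip_force":{"type":"number"}},"required":["commands"]}

```bash
mkdir -p pics
python3 - <<'E'
from cell import *
import cv2,numpy as np
o=observe();print(o['time'],o['tool_pos'],o['tool_rot'],o['opening'],o['contact_force'])
for c in ['top','scene']:
    im=read_camera(c);cv2.imwrite(f'pics/{c}0.png',im[:,:,::-1])
    for n in ['logger','deck','guard','guard_rib','recall_key_top','reset_key_top','alarm_key','vial_a','plasters','syringe','dish']:
        print(c,n,[(np.round(d['at'],4).tolist(),round(d['confidence'],2)) for d in search_frame(c,n)[:2]])
print(get_calibration('top'));print(observe()['time'])
E
```

```text
0.0 [0.15785211 0.50027296 0.22605229] [-3.14007222e+00 -2.10108244e-04  2.83581491e+00] 0.09200911241382928 [ 0.29097779 -0.1594986  -0.2353969 ]
top logger [([0.5437, 0.0859, 0.0405], 0.9)]
top deck [([0.5415, 0.0889, 0.032], 0.9)]
top guard [([0.5201, 0.0296, 0.036], 0.97)]
top guard_rib [([0.517, 0.0264, 0.0378], 0.71), ([0.4806, -0.066, 0.0332], 0.46)]
top recall_key_top []
top reset_key_top []
top alarm_key [([0.4971, 0.1756, 0.0301], 0.55)]
top vial_a [([0.4548, 0.0444, 0.0501], 0.59)]
top plasters []
top syringe [([0.4268, 0.156, 0.011], 0.66)]
top dish [([0.4644, 0.4821, 0.0038], 0.73)]
scene logger [([0.5376, 0.0736, 0.0348], 0.75)]
scene deck [([0.4277, 0.0771, 0.0276], 0.55)]
scene guard [([0.522, 0.0265, 0.0362], 0.9)]
scene guard_rib [([0.5226, 0.0208, 0.0393], 0.9), ([0.4239, -0.3102, 0.0149], 0.41)]
scene recall_key_top []
scene reset_key_top []
scene alarm_key []
scene vial_a [([0.4468, 0.0388, 0.0252], 0.58), ([0.4299, 0.0799, 0.0261], 0.55)]
scene plasters [([0.475, -0.0777, 0.0334], 0.86)]
scene syringe [([0.4264, 0.1426, 0.0168], 0.49)]
scene dish [([0.4707, 0.4791, 0.016], 0.84)]
{'camera_matrix': array([[476.74325658,   0.        , 321.72205324],
       [  0.        , 476.74325658, 236.57254236],
       [  0.        ,   0.        ,   1.        ]]), 'world_from_camera': array([[-0.02840068,  0.9979464 , -0.05741416,  0.40881982],
       [-0.9995881 , -0.02811643,  0.00575277,  0.09183978],
       [ 0.00412667,  0.05755389,  0.99833387,  1.33906465],
       [ 0.        ,  0.        ,  0.        ,  1.        ]])}
1.2
```

View pics/top0.png

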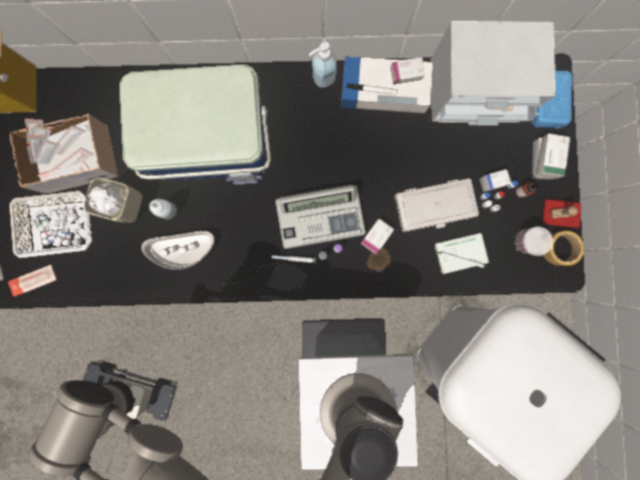

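View pics/scene0.png

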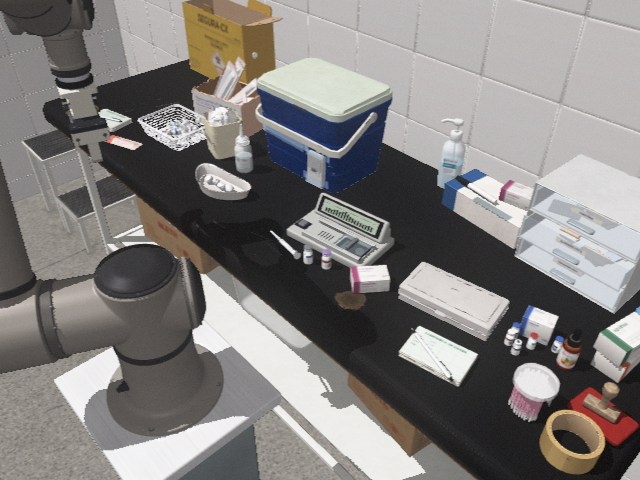

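The top view shows the logger near pixel (320,215), turned about +0.15 rad. The vials and syringe lie just in front of it, with the plasters at its right end. I'll shut the fingers, move above it and look with the wrist camera.

Emit:
step_arm --commands '[{"translation":[-30.4,-19.3,0],"roll":0},{"translation":[-30.4,-19.3,0],"roll":0},{"translation":[-30.4,-19.3,0],"roll":0},{"translation":[-30.4,-19.3,0],"roll":0},{"translation":[-30.4,-19.3,0],"roll":0},{"translation":[-30.4,-19.3,0],"roll":0},{"translation":[-30.4,-19.3,0],"roll":0},{"translation":[-30.4,-19.3,0],"roll":0},{"translation":[-30.4,-19.3,0],"roll":0},{"translation":[-30.4,-19.3,0],"roll":0},{"translation":[-30.4,-19.3,0],"roll":0},{"translation":[-30.4,-19.3,0],"roll":0},{"translation":[-30.4,-19.3,0],"roll":0},{"translation":[-30.4,-19.3,0],"roll":0},{"translation":[-30.4,-19.3,0],"roll":0},{"translation":[-30.4,-19.3,0],"roll":0},{"translation":[0,0,0],"roll":-0.114},{"translation":[0,0,0],"roll":-0.114},{"translation":[0,0,0],"roll":-0.114},{"translation":[0,0,0],"roll":-0.114}]' --fingers 0

```text
time: 2.87
tool_pos: [0.529, 0.0594, 0.2265]
tool_rot: [3.141, -0.0, -2.987]
contact_force: [-0.2, -0.6, -0.1]
opening: -0.0001
grip_force: 0.0
```

Run:
```python
from cell import *
import cv2,numpy as np
im=read_camera('wrist')
o=observe();print(o['time'],o['tool_pos'],o['tool_rot'],o['opening'],o['contact_force'],o['qpos'])
cv2.imwrite('pics/w0.png',im[:,:,::-1])
for n in ['logger','deck','guard','guard_rib','alarm_key','vial_a','plasters','syringe']:
    print(n,[(np.round(d['at'],4).tolist(),round(d['confidence'],2)) for d in search_frame('wrist',n)[:2]])
print(get_calibration('wrist'))
```

```text
2.9167 [0.52897923 0.05949361 0.22659244] [ 3.14151712e+00 -1.52434911e-04 -2.97956049e+00] 0.0005703676181053739 [-0.29157552 -0.43251899  0.01617807] [-3.20505368e-02  3.55624967e-01  1.50416532e+00  4.66446246e-05
  1.28196651e+00 -1.76489231e+00]
logger [([0.5312, 0.085, 0.03], 0.65), ([0.4543, 0.0467, 0.0523], 0.49)]
deck [([0.5326, 0.0836, 0.0355], 0.59)]
guard [([0.5215, 0.0289, 0.0377], 0.66)]
guard_rib [([0.5221, 0.0259, 0.0382], 0.97), ([0.4285, -0.2884, 0.0169], 0.27)]
alarm_key [([0.4945, 0.1735, 0.0335], 0.67)]
vial_a [([0.4374, 0.0788, 0.0517], 0.84), ([0.4565, 0.0454, 0.048], 0.57)]
plasters [([0.4794, -0.0645, 0.0397], 0.86)]
syringe [([0.4257, 0.1501, 0.0137], 0.89)]
{'camera_matrix': array([[371.64829954,   0.        , 320.04014485],
       [  0.        , 371.64829954, 239.50248893],
       [  0.        ,   0.        ,   1.        ]]), 'world_from_camera': array([[-1.48484459e-01, -9.53106463e-01, -2.63705207e-01,
         4.58387884e-01],
       [ 9.88914607e-01, -1.42968712e-01, -4.00979828e-02,
         4.92002728e-02],
       [ 5.16052715e-04, -2.66735858e-01,  9.63769534e-01,
         3.84800524e-01],
       [ 0.00000000e+00,  0.00000000e+00,  0.00000000e+00,
         1.00000000e+00]])}
```

View pics/w0.png

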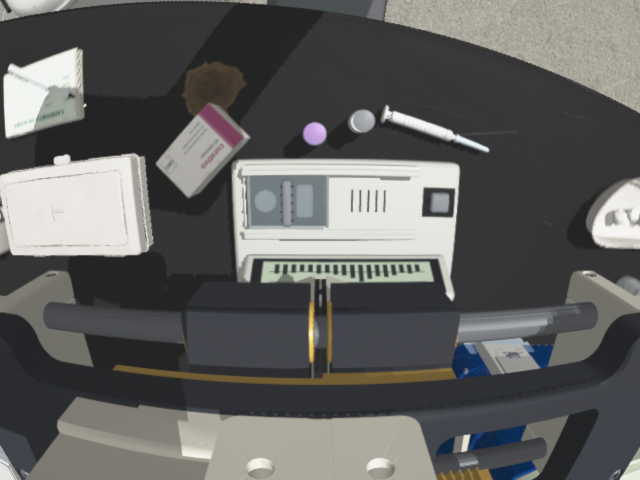

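The wrist view shows the reset key at about (265,201), rib (287,202), recall key (304,201) and alarm key (439,202). The guard is near shut. I'll enlarge this to get accurate pixel positions.

```bash
cat > h.py <<'E'
import numpy as np
from cell import *
def ray(px,z,cal):
    K=cal['camera_matrix'];T=cal['world_from_camera']
    a=np.array([(px[0]-K[0,2])/K[0,0],(px[1]-K[1,2])/K[1,1]]);t=np.hypot(*a);u=a/t*np.sin(t)
    d=T[:3,:3]@np.array([u[0],-u[1],-np.cos(t)]);p=T[:3,3]
    return p+d*(z-p[2])/d[2]
E
python3 - <<'E'
import cv2
im=cv2.imread('pics/w0.png')[150:270,228:468]
cv2.imwrite('pics/w0c.png',cv2.resize(im,None,fx=3.33333,fy=3.33333,interpolation=cv2.INTER_CUBIC))
E
```

```text
(no output)
```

View pics/w0c.png

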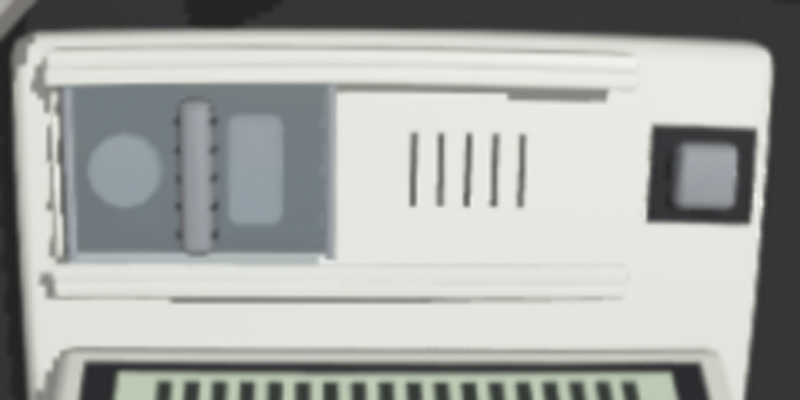

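In the crop, the reset key is at (125,171), recall (256,169), rib (197,175), alarm (706,175), and the guard plate edges are at columns 65 and 334.

Run:
```python
from h import *
cal=get_calibration('wrist');s=3.33333
f=lambda c,z:ray((c[0]/s+228-.35,c[1]/s+150-.35),z,cal)[:2]
L=np.array([[-.03,.092],[-.03,-.080],[-.03,-.042]])
W=np.array([f((706,175),.0345),f((125,171),.0345),f((256,169),.0345)])
a=L-L.mean(0);b=W-W.mean(0)
th=np.arctan2((a[:,0]*b[:,1]-a[:,1]*b[:,0]).sum(),(a*b).sum())
R=np.array([[np.cos(th),-np.sin(th)],[np.sin(th),np.cos(th)]])
t=W.mean(0)-R@L.mean(0)
print('yaw',th,'t',t,'resid mm',1e3*(W-L@R.T-t))
inv=lambda p:1e3*R.T@(p-t)
print('rib',inv(f((197,175),.048)),'plate',inv(f((65,170),.0385)),inv(f((334,170),.0385)))
for n,y in [('alarm',.092),('key0',0),('recall',-.042),('reset',-.080)]: print(n,R@[-.03,y]+t)
for c,z in [((340,88),.041),((340,265),.041)]: print('rails',inv(f(c,z)))
np.savez('pose.npz',R=R,t=t,th=th)
o=observe();print('tcp in logger mm',inv(o['tool_pos'][:2]),'tool yaw rel',o['tool_rot'][2]+np.pi-th)
```

```text
yaw 0.1474167142616278 t [0.54187665 0.08896934] resid mm [[ 0.1632563  -0.7712758 ]
 [ 0.10007911  0.48315728]
 [-0.26333541  0.28811852]]
rib [-30.83069171 -57.44205656] plate [-30.9727591  -96.40366411] [-30.61285837 -19.43653539]
alarm [0.49868877 0.17556499]
key0 [0.51220204 0.08456284]
recall [0.51837114 0.04301838]
reset [0.5239527  0.00543053]
rails [-54.20970066 -17.94922801]
rails [ -3.52365471 -17.60172923]
tcp in logger mm [-17.11555519 -26.90361728] tool yaw rel 0.0016868295617591678
```

Emit:
step_arm --commands '[{"translation":[3.25,-15.25,20],"roll":0},{"translation":[3.25,-15.25,20],"roll":0},{"translation":[3.25,-15.25,20],"roll":0},{"translation":[3.25,-15.25,20],"roll":0},{"translation":[0,0,25],"roll":0},{"translation":[0,0,25],"roll":0},{"translation":[0,0,25],"roll":0},{"translation":[0,0,10],"roll":0},{"translation":[0,0,9],"roll":0},{"translation":[0,0,9],"roll":0},{"translation":[0,0,0],"roll":0},{"translation":[0,0,0],"roll":0}]'

```text
time: 4.32
tool_pos: [0.5256, -0.0024, 0.0442]
tool_rot: [-3.141, 0.001, -2.991]
contact_force: [1.4, 0.7, 0.2]
opening: 0.0004
grip_force: 0.0
```

```bash
cat > st.py <<'E'
from h import *
d=np.load('pose.npz');o=observe()
print(o['time'],'logger-frame',1e3*d['R'].T@(o['tool_pos'][:2]-d['t']),'z',o['tool_pos'][2],'F',o['contact_force'])
E
python3 st.py
python3 - <<'E'
from cell import *
import cv2
im=read_camera('wrist')[120:300,180:480,::-1]
cv2.imwrite('pics/w1.png',cv2.resize(im,None,fx=2.6,fy=2.6,interpolation=cv2.INTER_CUBIC))
E
```

```text
4.3167 logger-frame [-29.52179266 -88.02834131] z 0.044197779761768724 F [1.37723859 0.69184965 0.19407117]
```

View pics/w1.png

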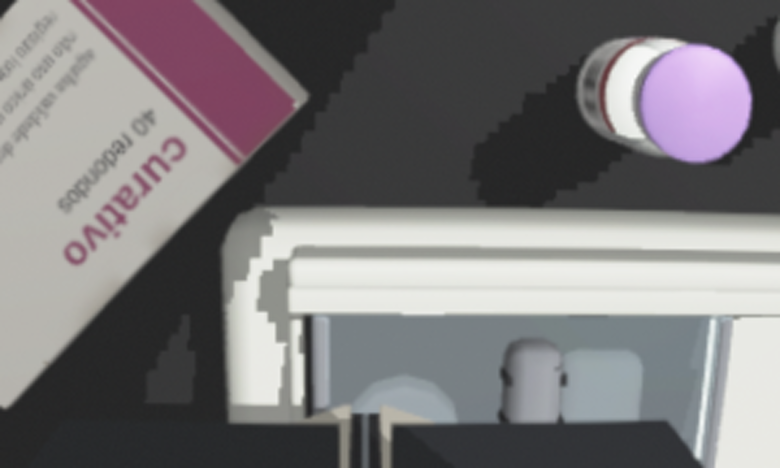

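The wrist view shows the fingertips at (365,410) in the crop, over the plate right of the rib (505–560) and clear of it. I'll lower slightly, then push towards +y.

Emit:
step_arm --commands '[{"translation":[0,0,2],"roll":0},{"translation":[0,2,0],"roll":0},{"translation":[0,2,0],"roll":0},{"translation":[0,2,0],"roll":0},{"translation":[0,2,0],"roll":0},{"translation":[0,2,0],"roll":0},{"translation":[0,2,0],"roll":0},{"translation":[0,2,0],"roll":0},{"translation":[0,2,0],"roll":0},{"translation":[0,2,0],"roll":0},{"translation":[0,2,0],"roll":0},{"translation":[0,2,0],"roll":0},{"translation":[0,2,0],"roll":0},{"translation":[0,2,0],"roll":0},{"translation":[0,2,0],"roll":0},{"translation":[0,2,0],"roll":0},{"translation":[0,0,0],"roll":0}]'

```text
time: 5.78
tool_pos: [0.5207, 0.0276, 0.0417]
tool_rot: [3.141, 0.0, -2.991]
contact_force: [-0.7, 0.5, 0.8]
opening: 0.0002
grip_force: 0.1
```

```bash
python3 st.py
python3 - <<'E'
from cell import *
import cv2
im=read_camera('wrist')[120:300,180:480,::-1]
cv2.imwrite('pics/w2.png',cv2.resize(im,None,fx=2.6,fy=2.6,interpolation=cv2.INTER_CUBIC))
E
```

```text
5.7833 logger-frame [-29.984684   -57.62760387] z 0.041735997185568044 F [-0.71109433  0.54089261  0.81714671]
```

View pics/w2.png

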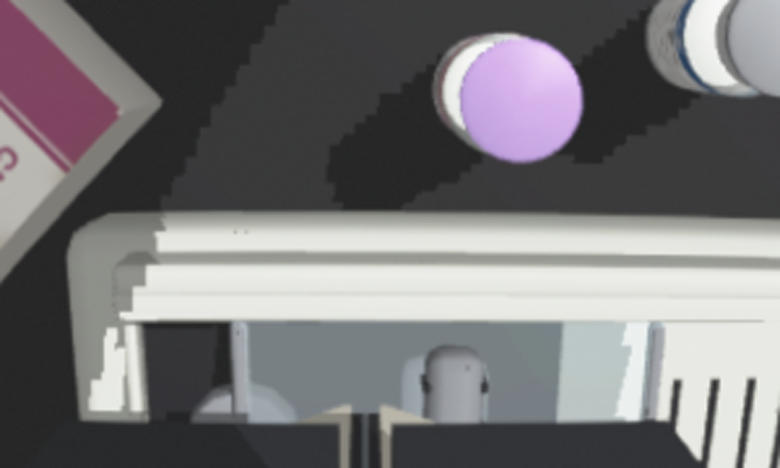

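The guard has slid about 17 mm with the finger, and the rib's left edge is now at 425. The rib centre is about 17 mm ahead of the TCP, so I'll keep pushing.

Emit:
step_arm --commands '[{"translation":[0,3,0],"roll":0},{"translation":[0,3,0],"roll":0},{"translation":[0,3,0],"roll":0},{"translation":[0,3,0],"roll":0},{"translation":[0,3,0],"roll":0},{"translation":[0,3,0],"roll":0},{"translation":[0,3,0],"roll":0},{"translation":[0,3,0],"roll":0},{"translation":[0,3,0],"roll":0},{"translation":[0,3,0],"roll":0},{"translation":[0,3,0],"roll":0},{"translation":[0,3,0],"roll":0},{"translation":[0,3,0],"roll":0},{"translation":[0,3,0],"roll":0},{"translation":[0,3,0],"roll":0},{"translation":[0,3,0],"roll":0},{"translation":[0,3,0],"roll":0},{"translation":[0,3,0],"roll":0},{"translation":[0,3,0],"roll":0},{"translation":[0,0,0],"roll":0}]'

```text
time: 7.5
tool_pos: [0.512, 0.0841, 0.0417]
tool_rot: [3.141, -0.0, -2.991]
contact_force: [-0.3, 0.3, 0.6]
opening: 0.0005
grip_force: 0.0
```

```bash
python3 st.py
python3 - <<'E'
from cell import *
import cv2
im=read_camera('wrist')[120:300,180:480,::-1]
cv2.imwrite('pics/w3.png',cv2.resize(im,None,fx=2.6,fy=2.6,interpolation=cv2.INTER_CUBIC))
E
```

```text
7.5 logger-frame [-30.2547912  -0.4167595] z 0.041709336982324534 F [-0.30649678  0.30937851  0.57491089]
```

View pics/w3.png

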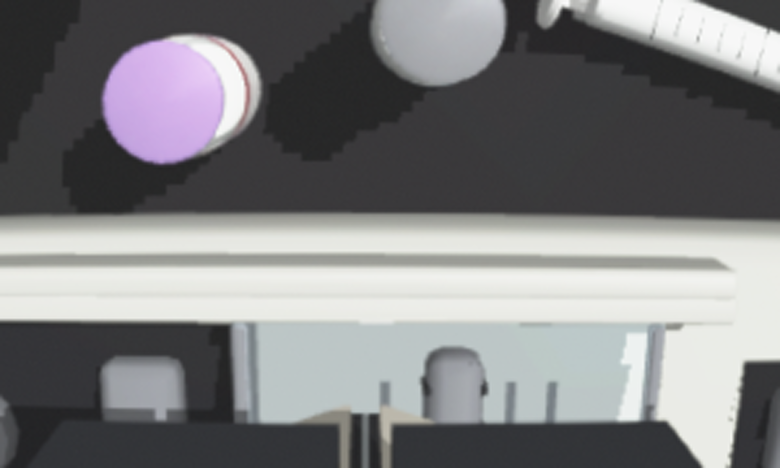

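The recall key is now uncovered at (142,385), and the guard is at about 76 mm. I'll push the last few millimetres gently.

Emit:
step_arm --commands '[{"translation":[0,1,0],"roll":0},{"translation":[0,1,0],"roll":0},{"translation":[0,1,0],"roll":0},{"translation":[0,1,0],"roll":0},{"translation":[0,1,0],"roll":0},{"translation":[0,1,0],"roll":0},{"translation":[0,0,0],"roll":0}]'

```text
time: 8.13
tool_pos: [0.5112, 0.0897, 0.0417]
tool_rot: [3.141, 0.0, -2.991]
contact_force: [0.1, -0.7, -1.0]
opening: 0.0003
grip_force: 0.1
```

```bash
python3 st.py
```

```text
8.1333 logger-frame [-30.24028865   5.17976819] z 0.04172843025020935 F [ 0.06077378 -0.67201123 -0.96358552]
```

Emit:
step_arm --commands '[{"translation":[0,1,0],"roll":0},{"translation":[0,1,0],"roll":0},{"translation":[0,0,0],"roll":0}]'

```text
time: 8.38
tool_pos: [0.5109, 0.0916, 0.0417]
tool_rot: [3.141, -0.0, -2.991]
contact_force: [-0.2, -0.3, 0.2]
opening: 0.0001
grip_force: 0.2
```

Emit:
step_arm --commands '[{"translation":[0,-3,0],"roll":0},{"translation":[0,-1,-12],"roll":0},{"translation":[0,0,-12],"roll":0},{"translation":[0,-15,0],"roll":0},{"translation":[0,-15,0],"roll":0},{"translation":[0,-15,0],"roll":0},{"translation":[0,0,0],"roll":0}]'

```text
time: 8.97
tool_pos: [0.519, 0.0409, 0.0659]
tool_rot: [-3.141, 0.001, -2.993]
contact_force: [0.6, -0.1, 0.1]
opening: -0.0001
grip_force: 0.0
```

```bash
python3 st.py
python3 - <<'E'
from cell import *
import cv2
im=read_camera('wrist')[120:300,180:480,::-1]
cv2.imwrite('pics/w4.png',cv2.resize(im,None,fx=2.6,fy=2.6,interpolation=cv2.INTER_CUBIC))
E
```

```text
8.9667 logger-frame [-29.73666519 -44.18929358] z 0.06588211580983286 F [ 0.57658796 -0.11469154  0.06963119]
```

View pics/w4.png

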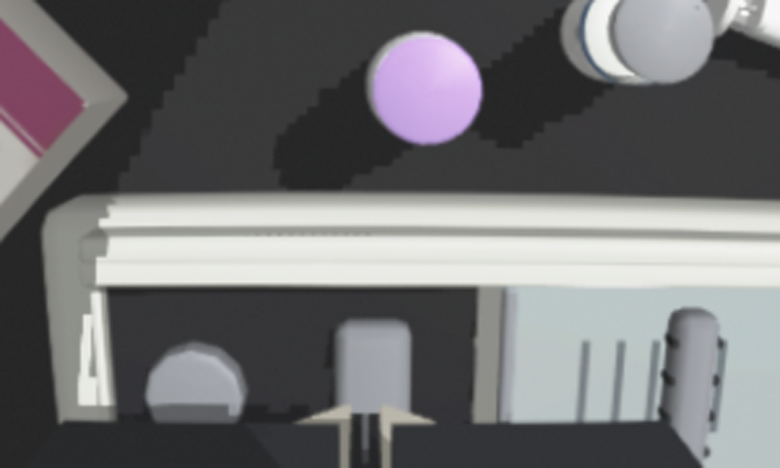

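Both keys are uncovered; the recall key at (373,365) is under the fingertips and the reset key is at (196,385). I'll press the recall key now.

Emit:
step_arm --commands '[{"translation":[0,1.5,10],"roll":0},{"translation":[0,0,10],"roll":0},{"translation":[0,0,8],"roll":0},{"translation":[0,0,2],"roll":0},{"translation":[0,0,2],"roll":0},{"translation":[0,0,2],"roll":0},{"translation":[0,0,1],"roll":0},{"translation":[0,0,0.5],"roll":0},{"translation":[0,0,0],"roll":0},{"translation":[0,0,0],"roll":0}]'

```text
time: 9.85
tool_pos: [0.518, 0.0446, 0.0305]
tool_rot: [3.141, 0.0, -2.991]
contact_force: [-3.1, 1.4, 5.7]
opening: 0.0006
grip_force: 2.3
```

```bash
python3 st.py
```

```text
9.85 logger-frame [-30.10210351 -40.38672453] z 0.03050175764279083 F [-3.14842094  1.4218015   5.71497719]
```

Emit:
step_arm --commands '[{"translation":[0,0,0.3],"roll":0},{"translation":[0,0,0],"roll":0},{"translation":[0,0,0],"roll":0},{"translation":[0,0,-5],"roll":0},{"translation":[0,0,-10],"roll":0},{"translation":[0,0,-10],"roll":0},{"translation":[0,-13,0],"roll":0},{"translation":[0,-13,0],"roll":0},{"translation":[0,-13,0],"roll":0},{"translation":[0,0,0],"roll":0}]'

```text
time: 10.68
tool_pos: [0.5245, 0.0029, 0.0547]
tool_rot: [-3.141, 0.0, -2.994]
contact_force: [0.3, -0.8, 0.0]
opening: 0.0002
grip_force: 0.0
```

```bash
python3 st.py
python3 - <<'E'
from cell import *
import cv2
im=read_camera('wrist')[120:300,180:480,::-1]
cv2.imwrite('pics/w5.png',cv2.resize(im,None,fx=2.6,fy=2.6,interpolation=cv2.INTER_CUBIC))
E
```

```text
10.6833 logger-frame [-29.84395121 -82.57407378] z 0.05474250095363635 F [ 0.34209416 -0.83156246  0.02501278]
```

View pics/w5.png

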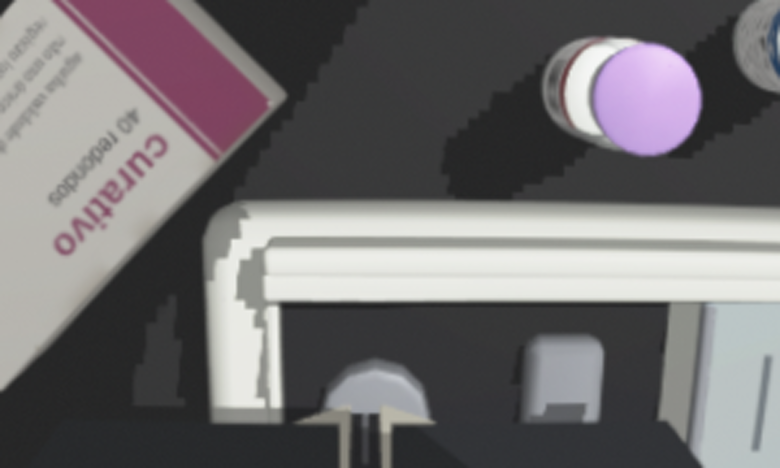

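The reset key at (376,390) is under the fingertips and the recall key stands clear at (565,380). I'll press the reset key and hold it.

Emit:
step_arm --commands '[{"translation":[0,1.5,9],"roll":0},{"translation":[0,0,9],"roll":0},{"translation":[0,0,2],"roll":0},{"translation":[0,0,2],"roll":0},{"translation":[0,0,1.5],"roll":0},{"translation":[0,0,1],"roll":0},{"translation":[0,0,0.3],"roll":0},{"translation":[0,0,0],"roll":0},{"translation":[0,0,0],"roll":0}]'

```text
time: 11.48
tool_pos: [0.5237, 0.0076, 0.0304]
tool_rot: [3.141, 0.0, -2.991]
contact_force: [-2.8, 1.3, 4.8]
opening: 0.0003
grip_force: 2.4
```

```bash
python3 st.py
```

```text
11.4833 logger-frame [-29.96495361 -77.81727884] z 0.03036771370862386 F [-2.79464543  1.31733922  4.76452273]
```

Emit:
step_arm --commands '[{"translation":[0,0,0.2],"roll":0},{"translation":[0,0,0],"roll":0},{"translation":[0,0,0],"roll":0},{"translation":[0,0,0],"roll":0},{"translation":[0,0,0],"roll":0},{"translation":[0,0,0],"roll":0},{"translation":[0,0,0],"roll":0},{"translation":[0,0,0],"roll":0},{"translation":[0,0,0],"roll":0},{"translation":[0,0,0],"roll":0},{"translation":[0,0,0],"roll":0},{"translation":[0,0,0],"roll":0},{"translation":[0,0,0],"roll":0},{"translation":[0,0,0],"roll":0},{"translation":[0,0,0],"roll":0},{"translation":[0,0,0],"roll":0},{"translation":[0,0,0],"roll":0},{"translation":[0,0,0],"roll":0},{"translation":[0,0,0],"roll":0},{"translation":[0,0,0],"roll":0}]'

```text
time: 13.15
tool_pos: [0.5238, 0.0076, 0.03]
tool_rot: [3.141, 0.0, -2.991]
contact_force: [-2.6, 1.5, 4.8]
opening: 0.0007
grip_force: 2.5
```

Emit:
step_arm --commands '[{"translation":[0,0,0],"roll":0},{"translation":[0,0,0],"roll":0},{"translation":[0,0,0],"roll":0},{"translation":[0,0,0],"roll":0},{"translation":[0,0,0],"roll":0},{"translation":[0,0,-5],"roll":0},{"translation":[0,0,-10],"roll":0},{"translation":[0,0,-20],"roll":0},{"translation":[0,0,0],"roll":0},{"translation":[0,0,0],"roll":0}]'

```text
time: 13.98
tool_pos: [0.525, 0.0071, 0.0662]
tool_rot: [-3.14, 0.004, -2.991]
contact_force: [-0.9, 0.2, -0.1]
opening: 0.0011
grip_force: 0.0
```

```bash
python3 st.py
```

```text
13.9833 logger-frame [-28.7406976  -78.53638709] z 0.066224394529296 F [-0.88828632  0.24431593 -0.13609944]
```

Emit:
step_arm --commands '[{"translation":[0,18,0],"roll":0},{"translation":[0,19,0],"roll":0},{"translation":[0,19,0],"roll":0},{"translation":[0,19,0],"roll":0},{"translation":[0,19,0],"roll":0},{"translation":[0,19,0],"roll":0},{"translation":[0,18,0],"roll":0},{"translation":[0,0,0],"roll":0},{"translation":[0,0,8],"roll":0},{"translation":[0,0,6],"roll":0},{"translation":[0,0,0],"roll":0},{"translation":[0,0,0],"roll":0}]'

```text
time: 14.98
tool_pos: [0.5037, 0.136, 0.05]
tool_rot: [-3.142, -0.002, -2.993]
contact_force: [0.1, -0.2, -0.4]
opening: 0.0008
grip_force: 0.0
```

```bash
python3 st.py
python3 - <<'E'
from cell import *
import cv2
im=read_camera('wrist')[120:300,180:480,::-1]
cv2.imwrite('pics/w6.png',cv2.resize(im,None,fx=2.6,fy=2.6,interpolation=cv2.INTER_CUBIC))
E
```

```text
14.9833 logger-frame [-30.81251847  52.1309933 ] z 0.050037262672546046 F [ 0.07284834 -0.18300868 -0.43200618]
```

View pics/w6.png

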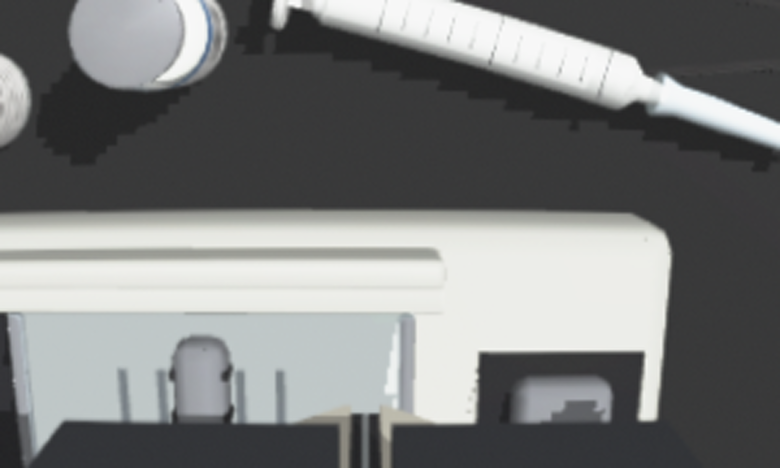

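The guard stands open with the rib at (200,380), the fingertips at (366,415) on its +y side, and the alarm key clear at (562,400). I'll lower and push the guard shut.

Emit:
step_arm --commands '[{"translation":[0,0,5],"roll":0},{"translation":[0,0,3.5],"roll":0},{"translation":[0,-3,0],"roll":0},{"translation":[0,-3,0],"roll":0},{"translation":[0,-3,0],"roll":0},{"translation":[0,-2,0],"roll":0},{"translation":[0,-2,0],"roll":0},{"translation":[0,-2,0],"roll":0},{"translation":[0,-2,0],"roll":0},{"translation":[0,-3,0],"roll":0},{"translation":[0,-3,0],"roll":0},{"translation":[0,-3,0],"roll":0},{"translation":[0,-3,0],"roll":0},{"translation":[0,-3,0],"roll":0},{"translation":[0,-3,0],"roll":0},{"translation":[0,-3,0],"roll":0},{"translation":[0,-3,0],"roll":0},{"translation":[0,-3,0],"roll":0},{"translation":[0,-3,0],"roll":0},{"translation":[0,-3,0],"roll":0}]'

```text
time: 16.7
tool_pos: [0.5116, 0.0872, 0.0424]
tool_rot: [3.142, -0.0, -2.991]
contact_force: [-0.2, -0.2, 1.4]
opening: 0.0006
grip_force: 0.6
```

Emit:
step_arm --commands '[{"translation":[0,-3,0],"roll":0},{"translation":[0,-3,0],"roll":0},{"translation":[0,-3,0],"roll":0},{"translation":[0,-3,0],"roll":0},{"translation":[0,-3,0],"roll":0},{"translation":[0,-3,0],"roll":0},{"translation":[0,-3,0],"roll":0},{"translation":[0,-3,0],"roll":0},{"translation":[0,-3,0],"roll":0},{"translation":[0,-3,0],"roll":0},{"translation":[0,-3,0],"roll":0},{"translation":[0,-2,0],"roll":0},{"translation":[0,0,0],"roll":0}]'

```text
time: 17.78
tool_pos: [0.517, 0.0524, 0.0424]
tool_rot: [-3.142, 0.0, -2.992]
contact_force: [-0.1, -0.1, -0.1]
opening: 0.0002
grip_force: 0.1
```

```bash
python3 st.py
```

```text
17.7833 logger-frame [-30.02119856 -32.48143461] z 0.0423849832699017 F [-0.07006442 -0.12703379 -0.08376407]
```

Rib is now at about y = -49.5, with 10 mm or so left to go.

Emit:
step_arm --commands '[{"translation":[0,-2,0],"roll":0},{"translation":[0,-2,0],"roll":0},{"translation":[0,-2,0],"roll":0},{"translation":[0,-1,0],"roll":0},{"translation":[0,-1,0],"roll":0},{"translation":[0,-1,0],"roll":0},{"translation":[0,0,0],"roll":0}]'

```text
time: 18.37
tool_pos: [0.5182, 0.0438, 0.0424]
tool_rot: [-3.142, 0.0, -2.992]
contact_force: [0.6, -0.4, 0.1]
opening: 0.0005
grip_force: 0.1
```

Emit:
step_arm --commands '[{"translation":[0,-1,0],"roll":0},{"translation":[0,-1,0],"roll":0},{"translation":[0,0,0],"roll":0}]'

```text
time: 18.62
tool_pos: [0.5185, 0.0419, 0.0424]
tool_rot: [3.142, 0.0, -2.991]
contact_force: [-0.2, -0.0, 0.0]
opening: 0.0004
grip_force: 0.2
```

```bash
python3 st.py
python3 - <<'E'
from cell import *
import cv2
im=read_camera('wrist')[120:300,180:480,::-1]
cv2.imwrite('pics/w7.png',cv2.resize(im,None,fx=2.6,fy=2.6,interpolation=cv2.INTER_CUBIC))
E
```

```text
18.6167 logger-frame [-30.06239275 -43.15397449] z 0.04242622579749962 F [-0.2184834  -0.02813934  0.04829762]
```

View pics/w7.png

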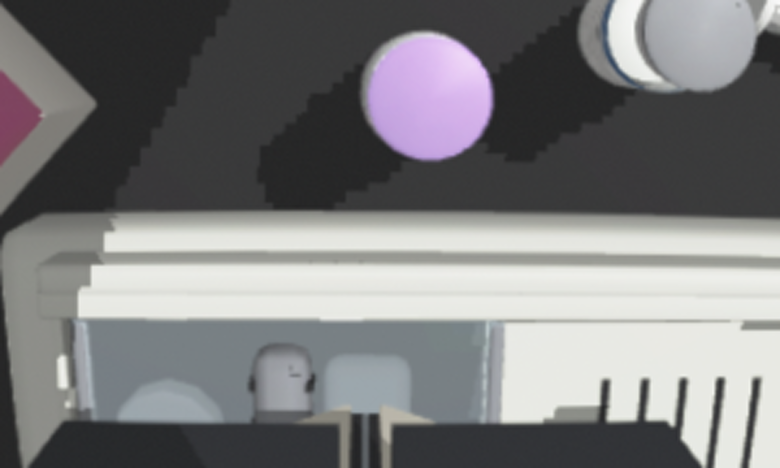

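The guard covers both keys, with the rib at (281,380) and the plate's right edge at the housing end (about 75). I'll push 1 mm more, then back off, lift and check.

Emit:
step_arm --commands '[{"translation":[0,-1,0],"roll":0},{"translation":[0,0,0],"roll":0},{"translation":[0,0,0],"roll":0},{"translation":[0,3,0],"roll":0},{"translation":[0,1,-10],"roll":0},{"translation":[0,0,-25],"roll":0},{"translation":[0,0,-40],"roll":0},{"translation":[0,0,-40],"roll":0},{"translation":[0,0,-40],"roll":0},{"translation":[0,0,-28],"roll":0},{"translation":[0,0,0],"roll":0},{"translation":[0,0,0],"roll":0},{"translation":[0,0,0],"roll":0}]'

```text
time: 19.75
tool_pos: [0.5174, 0.0451, 0.2252]
tool_rot: [3.141, -0.001, -2.991]
contact_force: [-0.1, -0.0, -0.3]
opening: 0.0006
grip_force: 0.0
```

```bash
python3 st.py
python3 - <<'E'
from h import *
import cv2
im=read_camera('wrist');cv2.imwrite('pics/w8.png',im[:,:,::-1])
d=np.load('pose.npz')
for n in ['guard_rib','guard','alarm_key','vial_a','plasters']:
    print(n,[(np.round(q['at'],4).tolist(),(1e3*d['R'].T@(np.array(q['at'][:2])-d['t'])).round(1),round(q['confidence'],2)) for q in search_frame('wrist',n)[:2]])
E
```

```text
19.75 logger-frame [-30.65897511 -39.76595726] z 0.22517518132743908 F [-0.10678638 -0.02342752 -0.33907934]
guard_rib [([0.5198, 0.025, 0.0361], array([-31.2, -60. ]), 0.86)]
guard [([0.5194, 0.0268, 0.0393], array([-31.4, -58.2]), 0.72)]
alarm_key [([0.4963, 0.1753, 0.0323], array([-32.4,  92.1]), 0.91), ([0.4375, 0.0792, 0.0492], array([-104.7,    5.7]), 0.46)]
vial_a [([0.4533, 0.0464, 0.0508], array([-93.9, -29.1]), 0.86), ([0.4325, 0.0797, 0.0487], array([-109.6,    6.9]), 0.79)]
plasters [([0.4806, -0.0646, 0.0397], array([ -83.2, -142.9]), 0.61)]
```

View pics/w8.png

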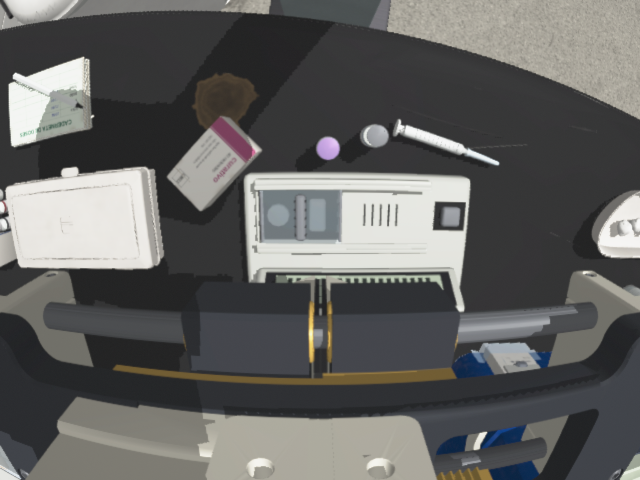

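The last picture shows the rib midway between the two keys at (300,218) and the guard shut, with the logger and the things around it where they were. I'm handing in.

```bash
python3 -c "
from cell import *
print(hand_in())"
```

```text
the job is handed in; nothing more can be done
None
```

I carried out every step and handed in at about 20 s: guard opened, recall key pressed and released, reset key held for over 2 s, guard shut to about 0 mm by the last camera reading, logger and bystanders not visibly moved; the hand-in gave no verdict, and I viewed 12 pictures, two over the limit of 10.

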